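Unstack the weld blanks and load the fixture nests

TASK

Take the two stacks of metal blanks apart and load each piece into the fixture nest made for its shape: the long, round, hexagonal and square blanks each lying flat inside the fence of their own outline, and the tube standing on the plate with the pin inside its bore. Set every piece down without dropping it, and let go of everything.

Things in the scene. Friction and masses are not known exactly. Their poses are not given: they have to be found in the camera images.
- long_blank_mid (a point): Long rectangular blank of bright aluminium, 96 mm (its x) by 64 mm (its y), 24 mm thick, about 0.38 kg. Lies on the bench as the bottom of one of the two stacks. Origin at its centre, half-way up; z along its height, up.
- round_blank_mid (a point): Plain round disc of bright aluminium, 66 mm diameter, 24 mm thick, about 0.22 kg. Lies on the bench as the bottom of the other stack. Origin at its centre, half-way up; z along its height, up.
- hex_blank_mid (a point): Hexagonal blank of dark steel, 46 mm across flats, 24 mm thick, about 0.33 kg. Rests on the long or on the round blank. Origin at its centre, half-way up; z along its height, up. Its x axis is square to one pair of flats.
- square_blank_mid (a point): Square blank of dark steel, 46 by 46 mm (sides along its x and y), 24 mm thick, about 0.38 kg. Rests on the long or on the round blank, whichever does not carry the hexagon. Origin at its centre, half-way up; z along its height, up.
- tube_mid (a point): Short upright length of steel tube, 36 mm outside, 26 mm bore right through, 40 mm tall, about 0.15 kg. Stands on top of the hexagonal or of the square blank. Origin at its centre, half-way up; z along its height, up.
- long_nest: Nest for the long blank: bright steel plate 132 mm (x) by 100 mm (y), with a dark rectangular fence, 112 by 80 mm inside, 5 mm wide, that stands 5 mm above the floor. Fixed, on the bench, may be turned up to 20 degrees. Origin at the centre of its underside, z up; the floor on which the piece rests is 5 mm above the origin.
- round_nest: Nest for the round blank: bright steel plate 108 mm square with a dark round fence, 82 mm inside, 5 mm wide, that stands 5 mm above the floor. Fixed, on the bench, may be turned up to 20 degrees. Origin at the centre of its underside, z up; the floor on which the piece rests is 5 mm above the origin.
- hex_nest: Nest for the hexagonal blank: bright steel plate 100 mm square with a dark hexagonal fence, 62 mm inside across flats (x axis square to one pair of flats), 5 mm wide, that stands 5 mm above the floor. Fixed, on the bench, may be turned up to 20 degrees. Origin at the centre of its underside, z up; the floor on which the piece rests is 5 mm above the origin.
- square_nest: Nest for the square blank: bright steel plate 96 mm square with a dark square fence, 62 by 62 mm inside, 5 mm wide, that stands 5 mm above the floor. Fixed, on the bench, may be turned up to 20 degrees. Origin at the centre of its underside, z up; the floor on which the piece rests is 5 mm above the origin.
- pin_nest: Nest for the tube: bright steel plate 90 mm square, no fence, with an upright pin in its centre, 10 mm diameter, that stands 20 mm above the floor. Fixed, on the bench, may be turned up to 20 degrees. Origin at the centre of its underside, z up; the floor on which the piece rests is 5 mm above the origin.

How it is judged:
At the end, for the whole second after the job is handed in: Each of the five pieces rests level (within about 4.5 degrees) and still on the floor of its own nest (height within 3 mm), its centre within 12 mm (round blank, tube) or 13 mm (long, hexagonal, square blank) of the nest's centre: flat inside the fence, the tube with the pin in its bore (horizontal distance between long_blank_mid and long_nest below 0.013 m and z of long_blank_mid in the frame of long_nest between 0.014 and 0.02 m and angle between each of long_blank_mid, round_blank_mid, hex_blank_mid, square_blank_mid, tube_mid's own z axis and vertical below 0.08 rad and linear speed of each of long_blank, round_blank, hex_blank, square_blank, tube below 0.02 m/s and horizontal distance between round_blank_mid and round_nest below 0.012 m and z of round_blank_mid in the frame of round_nest between 0.014 and 0.02 m and horizontal distance between hex_blank_mid and hex_nest below 0.013 m and z of hex_blank_mid in the frame of hex_nest between 0.014 and 0.02 m and horizontal distance between square_blank_mid and square_nest below 0.013 m and z of square_blank_mid in the frame of square_nest between 0.014 and 0.02 m and horizontal distance between tube_mid and pin_nest below 0.012 m and z of tube_mid in the frame of pin_nest between 0.022 and 0.028 m); the robot touches nothing.
It fails at once if the long blank is dropped: it moves faster than 0.8 m/s (a free fall of over 30 mm) with no finger touching it (linear speed of long_blank above 0.8 m/s and contact force between the fingers and long_blank below 0.05 N).
It fails at once if the round blank is dropped: it moves faster than 0.8 m/s (a free fall of over 30 mm) with no finger touching it (linear speed of round_blank above 0.8 m/s and contact force between the fingers and round_blank below 0.05 N).
It fails at once if the hexagonal blank is dropped: it moves faster than 0.8 m/s (a free fall of over 30 mm) with no finger touching it (linear speed of hex_blank above 0.8 m/s and contact force between the fingers and hex_blank below 0.05 N).
It fails at once if the square blank is dropped: it moves faster than 0.8 m/s (a free fall of over 30 mm) with no finger touching it (linear speed of square_blank above 0.8 m/s and contact force between the fingers and square_blank below 0.05 N).
It fails at once if the tube is dropped: it moves faster than 0.8 m/s (a free fall of over 30 mm) with no finger touching it (linear speed of tube above 0.8 m/s and contact force between the fingers and tube below 0.05 N).
It also fails if it takes over 128 s, if anything falls off the work surface, if the arm or the gripper's body presses on something with over 40 N, if the wrist force passes 120 N, or if a joint passes its speed limit or range.

ROBOT

A 6-joint arm with a two-finger parallel gripper is mounted at the origin on the work surface. World frame = base frame: x ahead of the robot, y to its left, z up, the work surface at z = 0. Lengths are in m, angles in rad, forces in N, time in s.
With the tool pointing down it reaches from about 0.325 to 0.75 m from the base axis. Payload 7.6 kg.
Tool frame: the origin (TCP) lies midway between the tips of the shut fingers; the grasp point (between the pads) lies 19 mm behind it; z points along the fingers, y is the direction in which the jaws open and shut (so a half turn about z gives the same grasp; the last joint's range is limited). The gripper opens to 85 mm and grips with 20 to 120 N. Pads are 22 mm wide; open, the fingers measure 114 mm over their backs; the gripper's body (76 mm by 85 mm) begins 54 mm behind the grasp point. The pads swing forward as they close: fully open they stand 13 mm farther back than shut.
Start: joints at [1.158, 0.052, 1.401, -0, 1.689, -0.07], TCP at [0.176, 0.494, 0.231] pointing down, gripper open.
Joint ranges: [-2.9, 2.9], [-0.91, 2.17], [0.12, 2.37], [-1.06, 4.2], [0.26, 2.73], [-2.93, 2.93]. Speed limits (rad/s): [2.57, 2.57, 3.01, 3.14, 3.14, 3.14].

INTERFACE

Orientations are given as a rotation vector (axis times angle).
In Python, from plant import r, cams gives the robot as it stands. The module is installed in compiled form; this text tells all that it offers.
- The arm moves only by the shell command python3 -m inch 'ROWS' [FORCE]. ROWS is JSON, a list that holds one entry, the list of rows, each a list of 7 numbers: the shift along the world's x, y, z in m, then the turn, a rotation vector about the world's x, y, z in rad, then the opening, from 0 (shut) to 1 (fully open). A call has 1 to 8 rows; each row shifts and turns the commanded pose from where the row before left it; what a row does not reach is not made up. A row lasts 1/8 s, in which the tool goes at most 62.5 mm and 10.7 degrees, less where a joint would pass 70% of its speed; a pose out of reach is approached as far as the arm can. A call with a gripper value outside its range is refused whole. The fingers move at their own pace and stop on an object; FORCE is the grip in N (left out, the last holds). Time passes only in rows, so rows that do not move let the fingers close. It gives the time, the measured TCP pose, the force and the opening at its end, in the units of the state.
- r.get_state(): the state, without advancing time (a new reading comes with each control period).
- cams.get_image(name): name is "scene" or "top" or "wrist"; returns a dict with "frame" (420x560x3 uint8, red, green, blue), "intrinsics" (3x3 intrinsics, pixels), "distortion" ([k1, k2, p1, p2, k3] as OpenCV has them; the pictures are not rectified), "world_from_camera" (4x4, takes a point from camera to world coordinates). Camera axes: x right, y up, looking along -z (the intrinsics and any distortion apply to the point x, -y, -z); pixel columns grow to the right and rows downward; lengths in m; the calibration is good to about 2 mm. A picture is of the moment at which its call begins. There is no depth.
- r.hand_in(): hands the job in, once; it reports no verdict.
The state is a dict: "t": time; "q": joint angles; "joint_velocities": joint speeds; "effort": joint torques, N m; "eef_pos": TCP position; "orientation": TCP orientation; "ft_force": force on the tool from outside, world axes, zero at the start; "ft_torque": the same for the moment, N m; "gripper_width": finger opening in m.
Only numpy, scipy, OpenCV 4.12 (cv2) and the standard library are available. Lean on these libraries where they do the work, as an engineer would, in place of code of your own. Each camera call takes 0.05 s, during which the arm holds its last target. There are 200 camera calls.

## Working session

There is one attempt and no reset: what is moved stays moved. The work goes in short steps, Python scripts to look and compute and a shell command to move; the robot and the scene stay as the last step left them, time stands still between calls to the robot, and variables do not carry over. Pictures are saved under pics/ and viewed, about 12 in all and at most 16, crops included, and the job is handed in when it is done.

```bash
mkdir -p pics; python3 - <<'E'
from plant import r,cams
import cv2,numpy as np
s=r.get_state()
for k in s: print(k,np.round(s[k],4))
for n in ("top","scene"):
    d=cams.get_image(n); cv2.imwrite(f"pics/{n}0.png",d["frame"][:,:,::-1]); print(n,d["intrinsics"],d["distortion"],np.round(d["world_from_camera"],4))
E
```

```text
t 0.0
q [ 1.1577  0.0528  1.4018  0.      1.6886 -0.0703]
joint_velocities [-0.0003  0.0001 -0.0021 -0.002  -0.0006  0.0004]
effort [ 4.00000e-04 -3.81652e+01 -3.60197e+01 -1.00000e-04  6.00000e-03
  0.00000e+00]
eef_pos [0.1763 0.4942 0.2304]
orientation [-5.3590e-01 -3.0951e+00  2.5000e-03]
ft_force [-0.4571  0.5914  0.9572]
ft_torque [ 0.0104 -0.0098  0.0231]
gripper_width 0.0851
top [[517.92460534   0.         270.9108327 ]
 [  0.         517.92460534 214.33035221]
 [  0.           0.           1.        ]] [-0.10076098  0.          0.          0.          0.        ] [[-0.0047  0.9943 -0.1066  0.4344]
 [-0.9999 -0.006  -0.0126 -0.0107]
 [-0.0132  0.1066  0.9942  1.1788]
 [ 0.      0.      0.      1.    ]]
scene [[387.1561193    0.         283.7546119 ]
 [  0.         387.1561193  212.33952587]
 [  0.           0.           1.        ]] [-0.04054586  0.          0.          0.          0.        ] [[-0.5088 -0.6088  0.6087  1.0903]
 [ 0.8609 -0.3618  0.3578  0.3023]
 [ 0.0024  0.706   0.7082  0.6968]
 [ 0.      0.      0.      1.    ]]
```

View pics/top0.png

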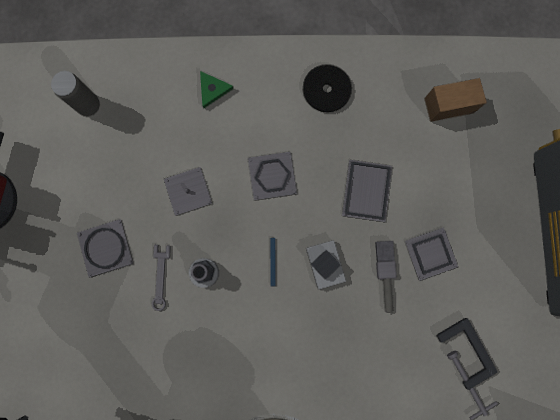

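View pics/scene0.png

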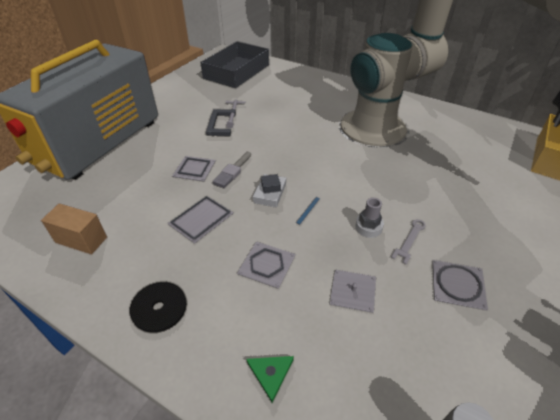

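The top view shows the round nest at (105,248), pin (188,191), hex (272,175), long (368,190) and square (431,253). The stacks are round+hex+tube at (204,272) and long+square at (326,264). The scene view agrees with this.

```bash
cat > h.py <<'E'
import cv2,numpy as np
from plant import r,cams
def cast(d,px,z):
    """pixels (N,2) -> world points on plane z"""
    u=cv2.undistortPoints(np.float64(px).reshape(-1,1,2),d["intrinsics"],np.float64(d["distortion"])).reshape(-1,2)
    W=d["world_from_camera"]; v=np.c_[u[:,0],-u[:,1],-np.ones(len(u))]@W[:3,:3].T; c=W[:3,3]
    return c+v*((z-c[2])/v[:,2])[:,None]
def project(d,P):
    W=d["world_from_camera"]; p=(np.atleast_2d(P)-W[:3,3])@W[:3,:3]; p=p*[1,-1,-1]
    return cv2.projectPoints(p,np.zeros(3),np.zeros(3),d["intrinsics"],np.float64(d["distortion"]))[0].reshape(-1,2)
def rect(P):
    (x,y),(w,h),a=cv2.minAreaRect(np.float32(P[:,:2]*1000)); return np.round([x,y,w,h,a],1)
E
python3 - <<'E'
from h import *
d=cams.get_image("top"); f=d["frame"]; g=cv2.cvtColor(f,cv2.COLOR_RGB2GRAY)
big=cv2.resize(g[140:310,70:470],None,fx=2,fy=2,interpolation=cv2.INTER_CUBIC); cv2.imwrite("pics/c1.png",cv2.convertScaleAbs(big,alpha=1.6))
a=np.hstack([cv2.resize(cv2.convertScaleAbs(f[y-30:y+30,x-30:x+30,::-1],alpha=1.6),(400,400),interpolation=cv2.INTER_CUBIC) for x,y in((204,268),(326,264))]); cv2.imwrite("pics/c2.png",a)
for n,x,y in(("round",105,248),("pin",188,191),("hex",272,175),("long",368,190),("square",431,253),("st1",204,268),("st2",326,264)):
    R=38; c=g[y-R:y+R,x-R:x+R]
    print(n,"pct",np.percentile(c,[2,10,25,50,75,90]))
    if n[:2]=="st": continue
    for t in (70,80,90,100,110):
        m=(c<t).astype(np.uint8); cs,h=cv2.findContours(m,cv2.RETR_CCOMP,cv2.CHAIN_APPROX_NONE)
        for k,q in enumerate(cs):
            A=cv2.contourArea(q)
            if A<300: continue
            P=cast(d,q.reshape(-1,2)+[x-R,y-R],.010); print(t,"hole" if h[0][k][3]>=0 else "out",A,rect(P))
E
```

```text
round pct [ 38.  64.  79.  97. 105. 107.]
70 out 1360.0 [482.6 381.2 105.  104.7  18.2]
70 hole 921.0 [484.7 385.6  78.1  79.6  45. ]
80 out 1828.0 [484.3 384.7 110.5 112.6  18. ]
90 out 2219.5 [485.2 384.2 113.8 113.6  17.3]
100 out 3942.0 [484.  395.7 169.9 157.5   1.8]
110 out 5615.0 [4.867e+02 3.871e+02 1.729e+02 1.800e+02 3.000e-01]
pin pct [ 71.  84.  87. 105. 108. 109.]
90 out 1510.0 [614.8 193.7  93.8  94.   18.4]
100 out 1588.0 [615.6 193.3  98.   95.3  18.1]
110 out 5604.0 [616.9 196.3 176.6 174.6  89.7]
hex pct [ 44.  77.  84. 105. 107. 108.]
70 out 858.5 [649.7   1.1  83.8  72.9  39.3]
70 hole 586.5 [6.494e+02 5.000e-01 6.140e+01 6.760e+01 6.910e+01]
80 out 944.5 [650.1   1.7  88.8  75.9  40.7]
80 hole 518.0 [650.2   0.7  57.   66.3  67.5]
90 out 1845.0 [648.8   1.  103.  103.2   8.2]
100 out 1964.5 [6.497e+02 2.000e-01 1.063e+02 1.058e+02 8.300e+00]
110 out 5612.5 [652.3   2.7 173.5 174.8  89.5]
long pct [ 42.5  60.   83.  102.  105.  107. ]
70 out 2142.5 [ 611.6 -217.4   98.   130.3   81.6]
70 hole 1643.5 [ 614.2 -216.6   81.5  114.1   81.5]
80 out 2281.5 [ 613.6 -216.   104.4  134.    81.5]
80 hole 1545.0 [ 615.  -215.5   78.9  112.7   81.5]
90 out 2519.0 [ 613.4 -216.3  105.   134.4   81.5]
100 out 2614.0 [ 614.6 -214.7  108.6  136.3   81.5]
110 out 5621.0 [ 616.4 -218.   175.8  173.8   89.6]
square pct [ 43.   70.   84.  101.5 105.  106. ]
70 out 1007.5 [ 466.9 -360.6   78.7   75.6   19. ]
70 hole 698.0 [ 468.2 -359.8   63.    62.6   19.3]
80 out 1097.0 [ 467.6 -363.2   92.9   85.8   16.8]
80 hole 645.5 [ 468.2 -359.6   61.7   61.2   18.1]
90 out 1789.5 [ 469.4 -358.2  101.6   99.5   18.8]
100 out 2222.0 [ 488.9 -360.1  138.7  117.    17.1]
110 out 5625.0 [ 471.3 -358.5  176.2  170.7   89.2]
st1 pct [ 31.  70.  95. 103. 106. 107.]
st2 pct [ 45.  68.  95. 103. 105. 106.]
```

View pics/c1.png

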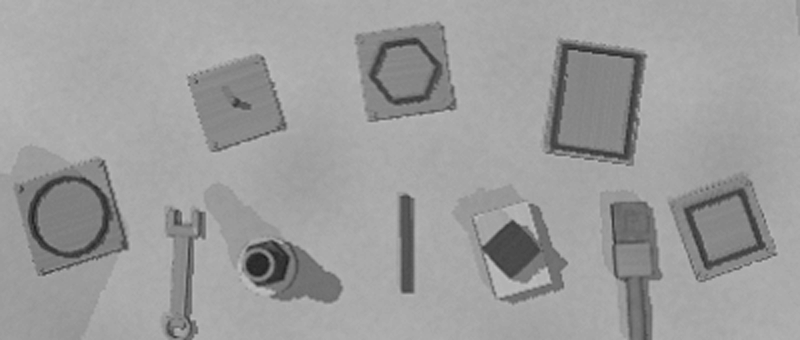

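View pics/c2.png

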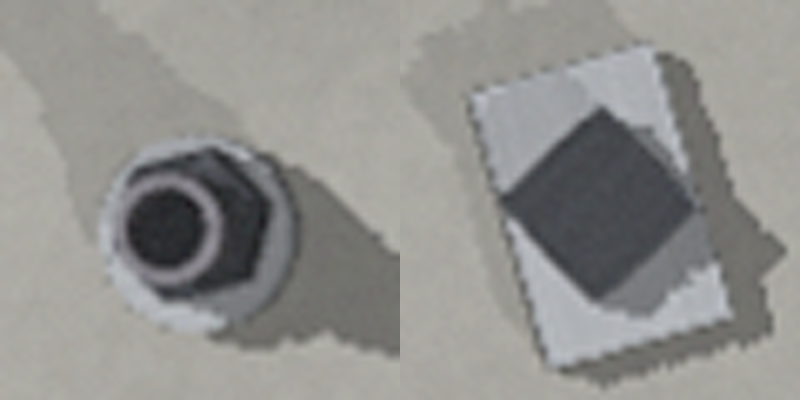

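The crop shows the tube on the hex, standing off-centre towards the upper left, and the hex on the round blank. The square sits turned on the long blank. I can now compute the poses from the corner pixels in this crop.

```bash
python3 - <<'E'
from h import *
d=cams.get_image("top"); g=cv2.cvtColor(d["frame"],cv2.COLOR_RGB2GRAY)
def c(pts,ox,oy,z): return cast(d,np.float64(pts)/(400/60)-.5+[ox,oy],z)
print("tube",c([(165,228)],174,238,.088))
print("tube r",np.ptp(c([(112,228),(222,228)],174,238,.088)[:,1]))
print("round",c([(198,235)],174,238,.024))
hx=c([(213,148),(270,183),(265,262),(230,290),(165,298)],174,238,.048);print("hexpts\n",np.round(hx*1000,1))
sq=c([(600,105),(697,205),(598,300),(502,200)]-np.array([400,0]),296,234,.048);print("sq",sq.mean(0),rect(sq))
lo=c([(470,92),(655,45),(732,318),(550,368)]-np.array([400,0]),296,234,.024);print("long",lo.mean(0),rect(lo))
print("pin top/bot",cast(d,[(184,185)],.025),cast(d,[(190.5,192.5)],.005))
E
```

```text
tube [[0.4309017  0.15660688 0.088     ]]
tube r 0.034922974994614164
round [[0.42834984 0.15532099 0.024     ]]
hexpts
 [[456.9 147.1  48. ]
 [445.4 128.3  48. ]
 [419.6 129.8  48. ]
 [410.6 141.3  48. ]
 [408.  162.6  48. ]]
sq [ 0.4465899  -0.11436566  0.048     ] [ 446.5 -114.4   45.3   44.8   43.5]
long [ 0.44586396 -0.11738552  0.024     ] [ 446.1 -117.    95.4   64.    14.9]
pin top/bot [[0.62619497 0.20064516 0.025     ]] [[0.61191527 0.18897344 0.005     ]]
```

```bash
python3 -m inch '[[[0.032,-0.042,0,0,0,-0.093,1],[0.032,-0.042,0,0,0,-0.093,1],[0.032,-0.042,0,0,0,-0.093,1],[0.032,-0.042,0,0,0,-0.093,1],[0.032,-0.042,0,0,0,-0.093,1],[0.032,-0.042,0,0,0,-0.093,1],[0.032,-0.042,0,0,0,-0.093,1],[0.031,-0.043,0,0,0,-0.093,1]]]' 50; python3 -m inch '[[[0,0,0,0,0,0,1],[0,0,0,0,0,0,1]]]'
python3 - <<'E'
from h import *
d=cams.get_image("wrist"); cv2.imwrite("pics/w1.png",cv2.convertScaleAbs(d["frame"][:,:,::-1],alpha=1.5))
print(np.round(d["world_from_camera"],3),project(d,[.431,.1566,.088]))
E
```

```text
t: 1.2
eef_pos: [0.4322, 0.1559, 0.2313]
orientation: [1.628, 2.686, 0.0]
ft_force: [1.4, 1.3, -0.3]
gripper_width: 0.0854
t: 1.45
eef_pos: [0.4312, 0.1577, 0.2311]
orientation: [-1.624, -2.689, 0.0]
ft_force: [0.5, -0.6, -0.5]
gripper_width: 0.085
[[ 0.884 -0.444 -0.145  0.394]
 [ 0.467  0.84   0.275  0.23 ]
 [-0.    -0.311  0.95   0.374]
 [ 0.     0.     0.     1.   ]] [[280.4235255 202.5807742]]
```

View pics/w1.png

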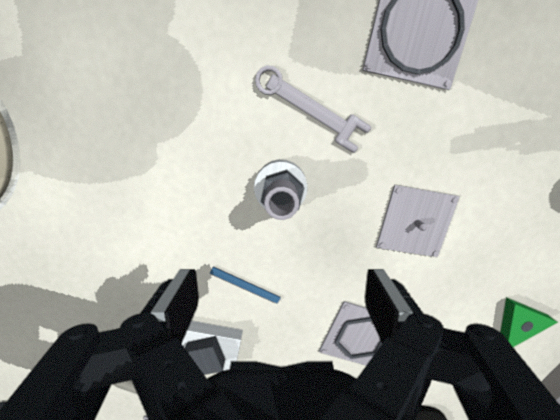

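The wrist view shows the tube ring at (282,201), against a prediction of (280,203), so calibration is good to about 1 mm. Next: descend, grip and lift.

```bash
python3 -m inch '[[[0,0,-0.05,0,0,0,1],[0,0,-0.05,0,0,0,1],[0,0,-0.045,0,0,0,1],[0,0,-0.02,0,0,0,1],[0,0,-0.007,0,0,0,1],[0,0,0,0,0,0,1]]]' 50; python3 -m inch '[[[0,0,0,0,0,0,0],[0,0,0,0,0,0,0],[0,0,0,0,0,0,0],[0,0,0,0,0,0,0],[0,0,0,0,0,0,0],[0,0,0,0,0,0,0]]]'
```

```text
t: 2.25
eef_pos: [0.4314, 0.1582, 0.0598]
orientation: [1.622, 2.69, 0.001]
ft_force: [1.2, 0.7, 0.6]
gripper_width: 0.0857
t: 3.0
eef_pos: [0.4318, 0.1575, 0.0602]
orientation: [1.624, 2.688, 0.001]
ft_force: [-1.4, -1.2, 6.3]
gripper_width: 0.0345
```

```bash
python3 -m inch '[[[0,0,0.02,0,0,0,0],[0,0,0.04,0,0,0,0],[0.04,0.008,0.01,0,0,0,0],[0.048,0.01,0,0,0,0,0],[0.048,0.009,0,0,0,0,0],[0.047,0.009,0,0,0,0,0],[0,0,0,0,0,0,0]]]'; python3 - <<'E'
from h import *
d=cams.get_image("wrist"); t=cams.get_image("top")
g=np.hstack([d["frame"][:,:,::-1],cv2.resize(t["frame"][140:300,120:260,::-1],(367,420))]); cv2.imwrite("pics/w2.png",cv2.resize(cv2.convertScaleAbs(g,alpha=1.5),(800,362)))
print(r.get_state()["eef_pos"],r.get_state()["ft_force"])
E
```

```text
t: 3.88
eef_pos: [0.6156, 0.1933, 0.1257]
orientation: [-1.624, -2.686, 0.005]
ft_force: [-0.4, -0.1, -2.2]
gripper_width: 0.0349
[0.61393952 0.19327291 0.12799045] [-0.67214072  0.26182934 -1.34229085]
```

View pics/w2.png

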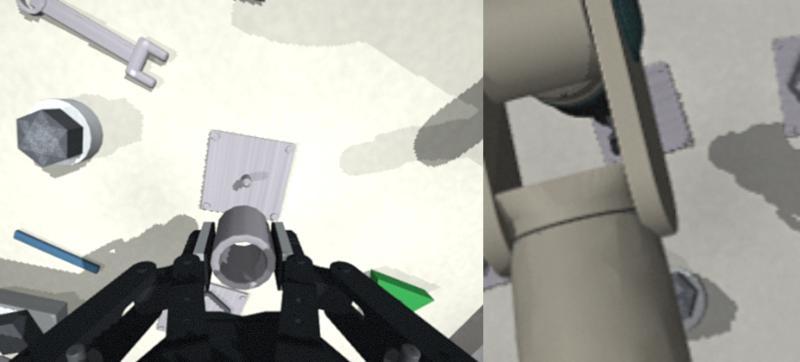

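The wrist view shows the tube held upright between the pads at (243,258), with the pin plate ahead and its pin near (245,181). I'll lower it.

```bash
python3 -m inch '[[[0,0,-0.04,0,0,0,0],[0,0,-0.04,0,0,0,0],[0,0,-0.02,0,0,0,0],[0,0,-0.006,0,0,0,0],[0,0,-0.004,0,0,0,0],[0,0,0,0,0,0,0]]]'; python3 - <<'E'
from h import *
d=cams.get_image("wrist"); cv2.imwrite("pics/w3.png",cv2.convertScaleAbs(d["frame"][150:,100:460,::-1],alpha=1.5))
E
```

```text
t: 4.72
eef_pos: [0.6151, 0.1937, 0.0207]
orientation: [1.624, 2.688, 0.002]
ft_force: [-0.1, 0.1, -1.6]
gripper_width: 0.035
```

View pics/w3.png

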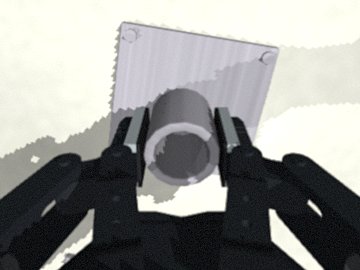

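The tube stands over the pin: the pin is hidden inside it and there's no contact load. I'll do the final lowering, then release and rise, and use the top camera for the hex.

```bash
python3 -m inch '[[[0,0,-0.003,0,0,0,0],[0,0,-0.001,0,0,0,0],[0,0,0,0,0,0,0]]]'; python3 -m inch '[[[0,0,0,0,0,0,0.6],[0,0,0,0,0,0,0.6],[0,0,0,0,0,0,0.6]]]';  python3 -m inch '[[[0,0,0.04,0,0,0,1],[0,0,0.05,0,0,0,1],[-0.05,0.03,0.02,0,0,0,1],[-0.05,0.04,0,0,0,0,1],[-0.02,0.05,0,0,0,0,1],[0,0.05,0,0,0,0,1]]]'; python3 - <<'E'
from h import *
t=cams.get_image("top"); d=cams.get_image("wrist"); np.save("top1.npy",t["frame"])
g=np.hstack([cv2.resize(t["frame"][y-30:y+30,x-30:x+30,::-1],(400,400),interpolation=cv2.INTER_CUBIC) for x,y in((204,268),(188,188))]); cv2.imwrite("pics/c3.png",cv2.convertScaleAbs(g,alpha=1.6))
E
```

```text
t: 5.15
eef_pos: [0.6152, 0.1936, 0.0172]
orientation: [1.624, 2.688, 0.002]
ft_force: [-3.0, -0.7, 6.5]
gripper_width: 0.0348
t: 5.52
eef_pos: [0.6144, 0.1935, 0.0152]
orientation: [-1.624, -2.689, 0.0]
ft_force: [0.7, 0.3, 0.6]
gripper_width: 0.0512
t: 6.28
eef_pos: [0.4943, 0.3641, 0.1259]
orientation: [1.623, 2.689, 0.001]
ft_force: [2.0, -0.3, 1.1]
gripper_width: 0.0852
```

View pics/c3.png

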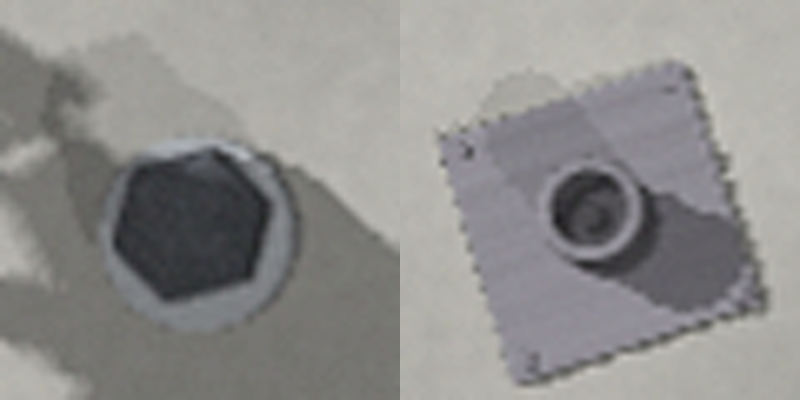

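The tube stands on its plate with the pin inside the bore. The hex's vertices are visible now, so I can compute its pose.

```bash
python3 - <<'E'
from h import *
d=cams.get_image("top"); f=np.load("top1.npy"); g=cv2.cvtColor(f,cv2.COLOR_RGB2GRAY)
P=cast(d,np.float64([(212,147),(270,208),(252,277),(168,300),(112,238),(130,165)])/(400/60)-.5+[174,238],.048)
c=P.mean(0); a=np.degrees(np.arctan2(*(P-c)[:,1::-1].T)); print(c,np.hypot(*(P-c)[:,:2].T),a%60)
m=(g<62).astype(np.uint8); q=max(cv2.findContours(m[238:298,174:234],0,1)[0],key=cv2.contourArea)
M=cv2.moments(q); print("mask",M["m00"],cast(d,[(M["m10"]/M["m00"]+174,M["m01"]/M["m00"]+238)],.048))
E
```

```text
[0.43257151 0.15433208 0.048     ] [0.025561   0.02647668 0.02696659 0.02626236 0.02632774 0.02752267] [44.38166946 40.12617538 48.71807888 43.94554125 41.02979671 46.93147203]
mask 389.0 [[0.43189229 0.15424175 0.048     ]]
```

```bash
python3 -m inch '[[[-0.015,-0.052,0,0,0,-0.06,1],[-0.016,-0.052,0,0,0,-0.06,1],[-0.016,-0.052,0,0,0,-0.06,1],[-0.016,-0.053,0,0,0,-0.057,1],[0,0,-0.03,0,0,0,1],[0,0,-0.04,0,0,0,1],[0,0,-0.02,0,0,0,1],[0,0,0,0,0,0,1]]]'
```

```text
t: 7.42
eef_pos: [0.4315, 0.1524, 0.0339]
orientation: [-1.931, -2.475, 0.005]
ft_force: [-0.4, -0.4, 0.3]
gripper_width: 0.0855
```

```bash
python3 -m inch '[[[0.001,0.001,-0.007,0,0,0,1],[0,0,0,0,0,0,1]]]' 70; python3 -m inch '[[[0,0,0,0,0,0,0],[0,0,0,0,0,0,0],[0,0,0,0,0,0,0],[0,0,0,0,0,0,0],[0,0,0,0,0,0,0]]]'; python3 -m inch '[[[0,0,0.005,0,0,0,0],[0,0,0.015,0,0,0,0],[0,0,0.03,0,0,0,0],[0,0,0,0,0,0,0]]]'
python3 - <<'E'
from h import *
d=cams.get_image("wrist"); cv2.imwrite("pics/w4.png",cv2.convertScaleAbs(d["frame"][:,:,::-1],alpha=1.5))
E
```

```text
t: 7.68
eef_pos: [0.434, 0.1545, 0.0288]
orientation: [1.931, 2.478, 0.001]
ft_force: [-0.0, 0.1, 1.1]
gripper_width: 0.0856
t: 8.3
eef_pos: [0.4341, 0.1547, 0.0291]
orientation: [1.93, 2.478, 0.002]
ft_force: [-1.0, 0.1, 6.0]
gripper_width: 0.0444
t: 8.8
eef_pos: [0.4352, 0.155, 0.081]
orientation: [1.929, 2.476, 0.007]
ft_force: [-0.2, -0.1, -3.5]
gripper_width: 0.0448
```

View pics/w4.png

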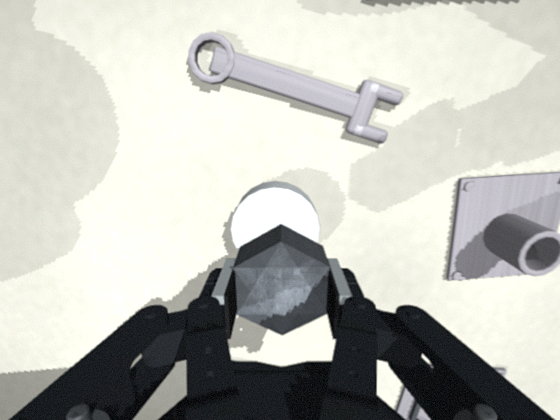

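The hex is held flat with its flats on the pads, and the round blank stayed on the bench. I'll carry the hex to its nest.

```bash
python3 -m inch '[[[0.043,-0.031,0.01,0,0,-0.02,0],[0.043,-0.031,0,0,0,-0.02,0],[0.043,-0.031,0,0,0,-0.02,0],[0.043,-0.031,0,0,0,-0.02,0],[0.043,-0.03,0,0,0,-0.023,0],[0,0,-0.03,0,0,0,0],[0,0,-0.03,0,0,0,0],[0,0,0,0,0,0,0]]]'; python3 -m inch '[[[0,0,-0.01,0,0,0,0],[0,0,0,0,0,0,0]]]'
```

```text
t: 9.85
eef_pos: [0.6456, 0.0006, 0.0232]
orientation: [-2.051, -2.37, 0.009]
ft_force: [-0.3, -0.4, -3.2]
gripper_width: 0.0446
t: 10.1
eef_pos: [0.6487, 0.0006, 0.0185]
orientation: [2.056, 2.376, 0.0]
ft_force: [-1.1, 0.5, -2.2]
gripper_width: 0.0445
```

```bash
python3 -m inch '[[[0,0,-0.006,0,0,0,0],[0,0,-0.003,0,0,0,0],[0,0,0,0,0,0,0],[0,0,0,0,0,0,0]]]'; python3 -m inch '[[[0,0,0,0,0,0,0],[0,0,0,0,0,0,0]]]'
```

```text
t: 10.6
eef_pos: [0.6489, 0.0006, 0.0101]
orientation: [2.055, 2.375, 0.001]
ft_force: [-3.1, 0.3, 3.3]
gripper_width: 0.0447
t: 10.85
eef_pos: [0.6489, 0.0006, 0.0101]
orientation: [2.055, 2.375, 0.001]
ft_force: [-3.2, 0.8, 5.3]
gripper_width: 0.0445
```

The hex is down: z stopped at 10 mm and the load reversed. I'll release it and fly to the square.

```bash
python3 -m inch '[[[0,0,0,0,0,0,0.75],[0,0,0,0,0,0,0.75],[0,0,0,0,0,0,0.85],[0,0,0.03,0,0,0,1],[0,0,0.05,0,0,0,1],[0,0,0.03,0,0,0,1],[-0.02,-0.01,0,0,0,0.05,1],[0,0,0,0,0,0,1]]]' 70;  python3 -m inch '[[[-0.037,-0.021,0,0,0,0.113,1],[-0.037,-0.021,0,0,0,0.113,1],[-0.037,-0.021,0,0,0,0.113,1],[-0.037,-0.021,0,0,0,0.113,1],[-0.035,-0.021,0,0,0,0.114,1],[0,0,-0.03,0,0,0,1],[0,0,0,0,0,0,1]]]'
python3 - <<'E'
from h import *
d=cams.get_image("wrist"); cv2.imwrite("pics/w5.png",cv2.convertScaleAbs(d["frame"][:,:,::-1],alpha=1.5)); print(r.get_state()["eef_pos"],project(d,[[.4465,-.1144,.048],[.6495,.0007,.029],[.6495,.0007,.005]]))
E
```

```text
t: 11.85
eef_pos: [0.6282, -0.0099, 0.1196]
orientation: [1.997, 2.425, 0.0]
ft_force: [1.4, 0.6, -0.5]
gripper_width: 0.0856
t: 12.72
eef_pos: [0.4444, -0.1141, 0.0873]
orientation: [-1.239, -2.882, 0.0]
ft_force: [1.0, 0.5, 0.5]
gripper_width: 0.0853
[ 0.44544942 -0.11418564  0.08877513] [[282.48934585 245.81331267]
 [554.18814911 297.59113573]
 [531.87315556 282.56701404]]
```

View pics/w5.png

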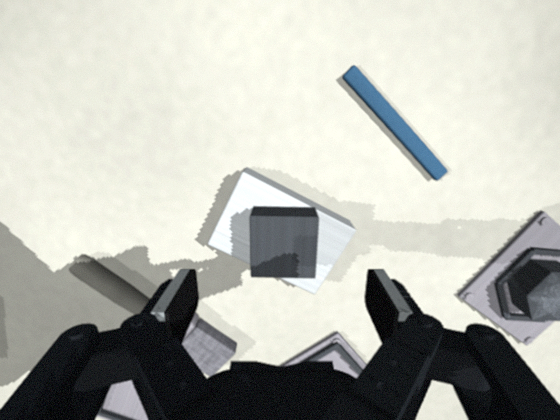

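The square is axis-aligned with the jaws, centred at about (284,246) as predicted, and the hex sits inside its fence at the right edge. I'll descend and grip.

```bash
python3 -m inch '[[[0.001,0,-0.035,0,0,0,1],[0,0,-0.02,0,0,0,1],[0,0,-0.006,0,0,0,1],[0,0,0,0,0,0,1],[0,0,0,0,0,0,0],[0,0,0,0,0,0,0],[0,0,0,0,0,0,0],[0,0,0,0,0,0,0]]]' 70;  python3 -m inch '[[[0,0,0,0,0,0,0],[0,0,0.005,0,0,0,0],[0,0,0.015,0,0,0,0],[0,0,0.03,0,0,0,0],[0,0,0,0,0,0,0]]]'
```

```text
t: 13.78
eef_pos: [0.4474, -0.1148, 0.0295]
orientation: [1.238, 2.885, 0.0]
ft_force: [-0.6, -0.0, 4.2]
gripper_width: 0.0444
t: 14.4
eef_pos: [0.4482, -0.115, 0.081]
orientation: [1.237, 2.882, 0.001]
ft_force: [0.7, -0.9, -3.2]
gripper_width: 0.0445
```

```bash
python3 -m inch '[[[0.004,-0.049,0.01,0,0,-0.088,0],[0.004,-0.049,0,0,0,-0.088,0],[0.004,-0.049,0,0,0,-0.088,0],[0.004,-0.049,0,0,0,-0.088,0],[0.004,-0.049,0,0,0,-0.086,0],[0,0,-0.035,0,0,0,0],[0,0,-0.03,0,0,0,0],[0,0,0,0,0,0,0]]]'; python3 -m inch '[[[0,0,0,0,0,0,0]]]'; python3 - <<'E'
from h import *
d=cams.get_image("wrist"); cv2.imwrite("pics/w6.png",cv2.convertScaleAbs(d["frame"][100:,60:500,::-1],alpha=1.5))
E
```

```text
t: 15.4
eef_pos: [0.4645, -0.3577, 0.0191]
orientation: [-1.832, -2.542, -0.001]
ft_force: [0.8, 1.1, -3.3]
gripper_width: 0.0444
t: 15.52
eef_pos: [0.4671, -0.3596, 0.0241]
orientation: [1.836, 2.548, -0.0]
ft_force: [-0.2, -0.0, -2.9]
gripper_width: 0.0448
```

View pics/w6.png

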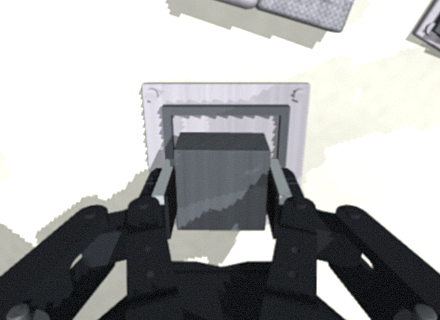

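The square is parallel to the fence and centred laterally (221 against 226 px). I'll lower and release it.

```bash
python3 -m inch '[[[0.001,0,-0.009,0,0,0,0],[0,0,-0.004,0,0,0,0],[0,0,-0.002,0,0,0,0],[0,0,0,0,0,0,0],[0,0,0,0,0,0,0]]]'; python3 -m inch '[[[0,0,0,0,0,0,0]]]'
```

```text
t: 16.2
eef_pos: [0.4679, -0.3595, 0.0105]
orientation: [1.836, 2.549, 0.0]
ft_force: [-5.3, 5.5, 11.2]
gripper_width: 0.0444
t: 16.32
eef_pos: [0.4679, -0.3595, 0.0105]
orientation: [1.836, 2.549, 0.0]
ft_force: [-5.4, 4.9, 11.4]
gripper_width: 0.0441
```

```bash
python3 -m inch '[[[0,0,0,0,0,0,0.75],[0,0,0,0,0,0,0.75],[0,0,0,0,0,0,0.85],[0,0,0.03,0,0,0,1],[0,0,0.05,0,0,0,1],[0,0,0.03,0,0,-0.1,1],[-0.002,0.024,0,0,0,-0.16,1],[-0.002,0.024,0,0,0,-0.16,1]]]' 80;  python3 -m inch '[[[-0.002,0.024,0,0,0,-0.16,1],[-0.002,0.024,0,0,0,-0.16,1],[-0.002,0.024,0,0,0,-0.16,1],[-0.002,0.024,0,0,0,-0.16,1],[-0.003,0.025,0,0,0,-0.16,1],[-0.003,0.025,0,0,0,-0.16,1],[-0.003,0.025,0,0,0,-0.16,1],[-0.003,0.024,0,0,0,-0.1,1]]]';python3 -m inch '[[[0,0,0,0,0,0,1],[0,0,0,0,0,0,1]]]'
python3 - <<'E'
from h import *
d=cams.get_image("wrist"); cv2.imwrite("pics/w7.png",d["frame"][:,:,::-1])
g=cv2.cvtColor(d["frame"],cv2.COLOR_RGB2GRAY); s=r.get_state(); print(s["eef_pos"],s["orientation"])
m=(g>np.percentile(g,50)+40).astype(np.uint8)
for t in (120,150,180,200):
  cs=cv2.findContours((g>t).astype(np.uint8),0,1)[0]
  for q in cs:
    if 4000<cv2.contourArea(q)<60000: print(t,cv2.contourArea(q),rect(cast(d,q.reshape(-1,2),.024)))
E
```

```text
t: 17.32
eef_pos: [0.4637, -0.3111, 0.1187]
orientation: [2.333, 2.103, 0.0]
ft_force: [0.1, 0.9, -0.5]
gripper_width: 0.0855
t: 18.32
eef_pos: [0.4436, -0.1157, 0.1184]
orientation: [3.117, 0.39, 0.0]
ft_force: [-0.2, 1.5, -0.0]
gripper_width: 0.0853
t: 18.58
eef_pos: [0.4438, -0.117, 0.1184]
orientation: [3.116, 0.398, 0.0]
ft_force: [0.7, 0.3, 0.5]
gripper_width: 0.0855
[ 0.44376557 -0.11713956  0.11836744] [3.11597400e+00 3.97142126e-01 1.59802134e-04]
```

View pics/w7.png

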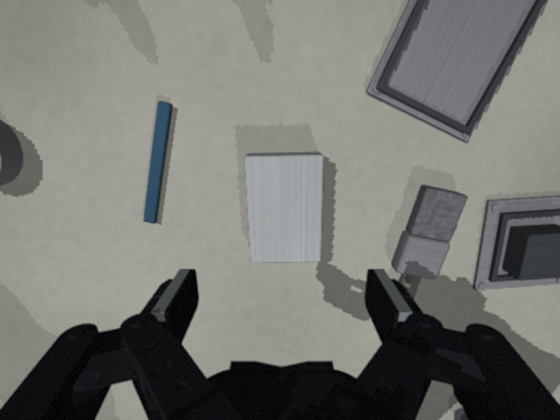

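The long blank is square to the jaws, with its top face at (246–323, 157–262) and its centre near 285. The square is inside its fence at the right. I'll descend and grip.

```bash
python3 -m inch '[[[0.002,0,-0.05,0,0,0,1],[0,0,-0.04,0,0,0,1],[0,0,-0.018,0,0,0,1],[0,0,-0.006,0,0,0,1],[0,0,0,0,0,0,1]]]' 80; python3 -m inch '[[[0,0,-0.001,0,0,0,0.5],[0,0,0,0,0,0,0.5],[0,0,0,0,0,0,0.5],[0,0,0,0,0,0,0.5],[0,0,0,0,0,0,0.5]]]';  python3 -m inch '[[[0,0,0.003,0,0,0,0.4],[0,0,0.007,0,0,0,0.4],[0,0,0.02,0,0,0,0.4],[0,0,0.02,0,0,0,0.4],[0,0,0,0,0,0,0.4]]]'
```

```text
t: 19.25
eef_pos: [0.4459, -0.117, 0.0046]
orientation: [3.116, 0.396, 0.0]
ft_force: [0.3, -0.4, 0.7]
gripper_width: 0.0852
t: 19.88
eef_pos: [0.4468, -0.1171, 0.0051]
orientation: [3.115, 0.396, 0.005]
ft_force: [-1.4, -1.1, 5.6]
gripper_width: 0.062
t: 20.5
eef_pos: [0.4466, -0.1168, 0.0548]
orientation: [3.115, 0.396, 0.005]
ft_force: [-0.1, -0.1, -3.2]
gripper_width: 0.0618
```

```bash
python3 -m inch '[[[0.02,-0.005,0.025,0,0,-0.08,0.4],[0.037,-0.023,0,0,0,-0.08,0.4],[0.037,-0.023,0,0,0,-0.08,0.4],[0.037,-0.024,0,0,0,-0.08,0.4],[0.037,-0.024,0,0,0,-0.08,0.4],[0,0,-0.035,0,0,0,0.4],[0,0,-0.02,0,0,0,0.4],[0,0,0,0,0,0,0.4]]]'; python3 -m inch '[[[0,0,0,0,0,0,0.4]]]'; python3 - <<'E'
from h import *
d=cams.get_image("wrist"); cv2.imwrite("pics/w8.png",d["frame"][:,:,::-1])
E
```

```text
t: 21.5
eef_pos: [0.6116, -0.2144, 0.02]
orientation: [-3.131, 0.23, 0.01]
ft_force: [-0.4, 0.4, -3.9]
gripper_width: 0.0619
t: 21.62
eef_pos: [0.614, -0.2155, 0.0245]
orientation: [3.133, -0.231, 0.002]
ft_force: [0.4, -0.0, -2.7]
gripper_width: 0.062
```

View pics/w8.png

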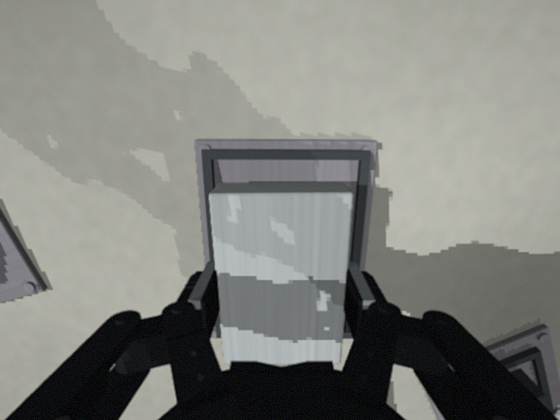

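The blank is parallel to the fence and centred (282 against 284 px). Lower and release.

```bash
python3 -m inch '[[[0,0,-0.009,0,0,0,0.4],[0,0,-0.004,0,0,0,0.4],[0,0,-0.002,0,0,0,0.4],[0,0,0,0,0,0,0.4],[0,0,0,0,0,0,0.4]]]'; python3 -m inch '[[[0,0,0,0,0,0,0.4]]]'
```

```text
t: 22.3
eef_pos: [0.6139, -0.2156, 0.0101]
orientation: [3.133, -0.231, 0.001]
ft_force: [-5.1, 2.7, 6.2]
gripper_width: 0.0616
t: 22.42
eef_pos: [0.6139, -0.2156, 0.0102]
orientation: [3.133, -0.231, 0.001]
ft_force: [-5.5, 3.2, 6.2]
gripper_width: 0.0617
```

```bash
python3 -m inch '[[[0,0,0,0,0,0,0.9],[0,0,0,0,0,0,1],[0,0,0,0,0,0,1],[0,0,0.03,0,0,0,1],[0,0,0.05,0,0,0,1],[0,0,0.03,0,0,0,1],[-0.023,0.046,0,0,0,0.1,1],[-0.023,0.046,0,0,0,0.1,1]]]' 80;  python3 -m inch '[[[-0.023,0.046,0,0,0,0.1,1],[-0.023,0.046,0,0,0,0.1,1],[-0.023,0.046,0,0,0,0.1,1],[-0.023,0.047,0,0,0,0.1,1],[-0.024,0.047,0,0,0,0.1,1],[-0.024,0.047,0,0,0,0.1,1],[0,0,0,0,0,0,1],[0,0,0,0,0,0,1]]]'
python3 - <<'E'
from h import *
d=cams.get_image("wrist"); cv2.imwrite("pics/w9.png",d["frame"][:,:,::-1])
s=r.get_state(); print(s["eef_pos"],s["orientation"],project(d,[.4283,.1553,.024]))
E
```

```text
t: 23.42
eef_pos: [0.5672, -0.1227, 0.1186]
orientation: [3.14, 0.086, 0.002]
ft_force: [-0.1, 0.3, -0.1]
gripper_width: 0.0852
t: 24.42
eef_pos: [0.4279, 0.1553, 0.1185]
orientation: [2.975, 1.007, 0.001]
ft_force: [0.3, -0.4, 0.2]
gripper_width: 0.0854
[0.42811465 0.15485218 0.11844569] [2.97601994e+00 1.00509212e+00 5.54823792e-04] [[282.58505402 215.84437084]]
```

View pics/w9.png

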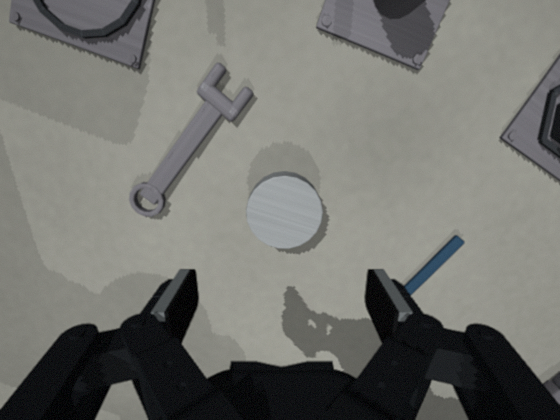

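The disc is at (284,212), about 3 mm from the prediction, so I'll nudge x by 3 mm, descend and grip.

```bash
python3 -m inch '[[[0.003,0,-0.05,0,0,0,1],[0,0,-0.04,0,0,0,1],[0,0,-0.018,0,0,0,1],[0,0,-0.006,0,0,0,1],[0,0,0,0,0,0,1]]]' 60; python3 -m inch '[[[0,0,0,0,0,0,0.5],[0,0,0,0,0,0,0.5],[0,0,0,0,0,0,0.5],[0,0,0,0,0,0,0.5],[0,0,0,0,0,0,0.5]]]';  python3 -m inch '[[[0,0,0.003,0,0,0,0.4],[0,0,0.007,0,0,0,0.4],[0,0,0.02,0,0,0,0.4],[0,0,0.02,0,0,0,0.4],[0,0,0,0,0,0,0.4]]]'
```

```text
t: 25.1
eef_pos: [0.4312, 0.155, 0.0047]
orientation: [2.976, 1.005, 0.001]
ft_force: [-0.4, 0.0, -0.2]
gripper_width: 0.0851
t: 25.72
eef_pos: [0.4319, 0.1556, 0.0063]
orientation: [2.975, 1.007, 0.005]
ft_force: [-2.1, -2.5, 8.0]
gripper_width: 0.063
t: 26.35
eef_pos: [0.4317, 0.1559, 0.056]
orientation: [2.975, 1.007, 0.006]
ft_force: [-0.1, 0.0, -2.4]
gripper_width: 0.0638
```

```bash
python3 -m inch '[[[0.005,0.015,0.025,0,0,0,0.4],[0.012,0.053,0,0,0,0,0.4],[0.012,0.054,0,0,0,0,0.4],[0.012,0.054,0,0,0,0,0.4],[0.012,0.054,0,0,0,0,0.4],[0,0,-0.03,0,0,0,0.4],[0,0,-0.02,0,0,0,0.4],[0,0,0,0,0,0,0.4]]]'; python3 -m inch '[[[0,0,0,0,0,0,0.4]]]'; python3 - <<'E'
from h import *
d=cams.get_image("wrist"); cv2.imwrite("pics/w10.png",d["frame"][:,:,::-1])
E
```

```text
t: 27.35
eef_pos: [0.4822, 0.384, 0.0263]
orientation: [2.974, 1.006, -0.009]
ft_force: [-0.5, -0.7, -1.4]
gripper_width: 0.0629
t: 27.48
eef_pos: [0.4842, 0.3853, 0.0303]
orientation: [-2.976, -1.006, -0.002]
ft_force: [0.6, 0.1, -1.5]
gripper_width: 0.0632
```

View pics/w10.png

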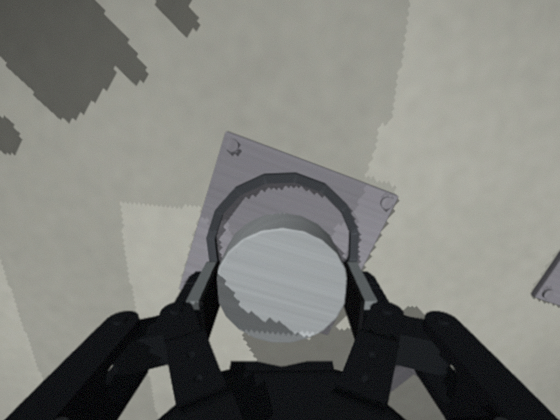

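The disc is centred on the round fence (281 against 283 px). Lower it.

```bash
python3 -m inch '[[[0,0,-0.011,0,0,0,0.4],[0,0,-0.005,0,0,0,0.4],[0,0,-0.003,0,0,0,0.4],[0,0,0,0,0,0,0.4],[0,0,0,0,0,0,0.4]]]'; python3 -m inch '[[[0,0,0,0,0,0,0.4]]]'
```

```text
t: 28.15
eef_pos: [0.4838, 0.3856, 0.0114]
orientation: [2.976, 1.007, 0.001]
ft_force: [-3.5, -2.8, 5.0]
gripper_width: 0.0631
t: 28.28
eef_pos: [0.4838, 0.3856, 0.0114]
orientation: [2.976, 1.007, 0.001]
ft_force: [-3.0, -2.4, 5.3]
gripper_width: 0.0631
```

```bash
python3 -m inch '[[[0,0,0,0,0,0,0.9],[0,0,0,0,0,0,1],[0,0,0,0,0,0,1],[0,0,0.03,0,0,0,1],[0,0,0.05,0,0,0,1],[0,0,0.05,0,0,0,1],[-0.045,0.02,0,0,0,0,1],[-0.045,0.02,0,0,0,0,1]]]';  python3 -m inch '[[[-0.045,0.02,0,0,0,0,1],[-0.045,0.02,0,0,0,0,1],[-0.045,0.02,0,0,0,0,1],[-0.045,0.01,0,0,0,0,1],[-0.03,0,0,0,0,0,1],[0,0,0,0,0,0,1],[0,0,0,0,0,0,1]]]'
python3 - <<'E'
from h import *
t=cams.get_image("top"); f=t["frame"]
cv2.imwrite("pics/fin.png",cv2.resize(cv2.convertScaleAbs(f[140:290,70:470,::-1],alpha=1.6),(800,300),interpolation=cv2.INTER_CUBIC))
for n,p in dict(round=(.4845,.3852,.029),pin=(.6148,.1937,.045),hex=(.6495,.0007,.029),long=(.6145,-.216,.029),square=(.4682,-.3597,.029)).items(): print(n,(project(t,p)[0]-[70,140])*2)
E
```

```text
t: 29.28
eef_pos: [0.393, 0.4259, 0.141]
orientation: [-2.976, -1.005, -0.002]
ft_force: [-0.5, 0.2, -0.8]
gripper_width: 0.0852
t: 30.15
eef_pos: [0.1842, 0.4955, 0.1404]
orientation: [2.976, 1.007, 0.001]
ft_force: [-0.0, -0.1, -0.3]
gripper_width: 0.0852
round [ 63.65040256 215.32209445]
pin [230.81773742  97.13803248]
hex [404.27055756  67.62744089]
long [597.19600207  97.23576039]
square [728.27991055 226.50932135]
```

View pics/fin.png

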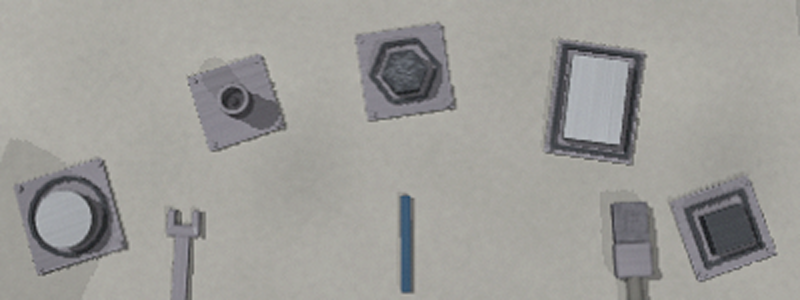

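All five pieces appear inside their nests: round (63,219), tube (234,99), hex (404,70), long (598,99), square (730,231). I'll check the offsets numerically before handing in.

```bash
python3 - <<'E'
from h import *
t=cams.get_image("top"); g=cv2.cvtColor(t["frame"],cv2.COLOR_RGB2GRAY)
for n,x,y,c,lo,hi in(("round",102,249,(484.5,385.2),120,256),("long",368,189,(614.5,-216),120,256),("square",435,255,(468.2,-359.7),0,62),("hex",272,175,(649.5,.7),0,72)):
    R=26; w=g[y-R:y+R,x-R:x+R]; k=cv2.resize(w,None,fx=4,fy=4,interpolation=cv2.INTER_CUBIC)
    m=((k>=lo)&(k<hi)).astype(np.uint8); nn,l,st,ce=cv2.connectedComponentsWithStats(m); i=l[4*R,4*R] or 1+st[1:,4].argmax()
    q=np.argwhere(l==i)[:,::-1]; P=cast(t,(q+.5)/4-.5+[x-R,y-R],.029)
    print(n,"px",w[R,R],np.round(P[:,:2].mean(0)*1000-c,1),rect(P))
E
```

```text
round px 104 [-8.9 31. ] [475.6 416.2   0.    0.    0. ]
long px 107 [-42.8  36.4] [ 571.7 -179.6    2.2    0.    89.7]
square px 43 [-2.1  3.8] [ 467.4 -354.4   74.1   74.4   19.1]
hex px 67 [-4.6 -1.7] [ 6.449e+02 -1.000e-01  8.700e+01  7.440e+01  4.070e+01]
```

```bash
python3 - <<'E'
from h import *
t=cams.get_image("top")
for n,p,z,c in(("round",(63,219),.029,(484.5,385.2)),("tube",(234,99),.045,(614.8,193.7)),("hex",(404,70),.029,(649.5,.7)),("long",(598,99),.029,(614.5,-216)),("square",(731,229),.029,(468.2,-359.7))):
    P=cast(t,[((p[0]+.5)/2-.5+70,(p[1]+.5)/2-.5+140)],z)[0]; print(n,np.round(P[:2]*1000-c,1))
from plant import r
r.hand_in()
E
```

```text
round [-3.6  1.2]
tube [-1.6 -3. ]
hex [-2.1  0.9]
long [-1.4 -0.3]
square [-2.2 -2.4]
the job is handed in; nothing more can be done
```

All five pieces are in their own nests, and I handed the job in at about 30 s of the allowed 128 s. Each piece was lowered until the wrist force showed it resting on the nest floor. It was then released, and the arm was moved well clear with the gripper open.

**Offsets:** in the last top view, centre offsets from the nests are about 4 mm (round), 3 mm (tube), 2 mm (hex), 1 mm (long) and 3 mm (square), against limits of 12–13 mm. I picked those centres by eye. The top view after release showed the pin inside the tube's bore.

**Failed check:** an automatic mask check of the final offsets did not work. Its thresholds missed the bright blanks and merged the dark ones with their fences. I did not measure final heights or tilt separately. For those I relied on the set-down heights, where the wrist stopped within about 1 mm of the expected level, and on the pictures.

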